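# Free the locking lid of a storage jar and tray it for packing

## Robot

A 7-joint arm with a two-finger parallel gripper is mounted at the origin on the work surface. World frame = base frame: x ahead of the robot, y to its left, z up, the work surface at z = 0. Lengths are in mm, angles in degrees, forces in N, time in s.
With the tool pointing down it reaches from about 425 to 875 mm from the base axis. Payload 8.4 kg.
Tool frame: the origin (TCP) lies midway between the tips of the shut fingers; the grasp point (between the pads) lies 19 mm behind it; x points along the fingers, y is the direction in which the jaws open and shut, and the axes are right-handed (so a half turn about x gives the same grasp; the last joint's range is limited). The gripper opens to 85 mm and grips with 20 to 120 N. Pads are 22 mm wide; open, the fingers measure 114 mm over their backs; the gripper's body (76 mm by 85 mm) begins 54 mm behind the grasp point. The pads swing forward as they close: fully open they stand 13 mm farther back than shut.
Start: joints at [71.551, 19.091, 2.286, 83.961, -0.768, 76.965, -3.352], TCP at [143.604, -633.91, 231.308] pointing down, gripper open.
Joint ranges: [-147.57, 147.57], [-21.85, 119.76], [-74.77, 79.35], [14.55, 137.4], [-85.83, 265.84], [4.83, 119.75], [-152.11, 152.11]. Speed limits (degrees/s): [127.2, 127.2, 159.86, 159.86, 180, 180, 180].

## Interface

Orientations are given as a 3x3 rotation matrix whose columns are the frame's x, y, z axes.
In Python, from bench import robot, snapshot, camera_params, nets gives the robot as it stands.
- The arm moves only by the tool servo_tool, never from a script. Its argument "targets" is a list of rows, each an object with "linear": the shift along the tool's x, y, z in cm, a list of three; "delta_rot": the turn, a rotation vector about the tool's x, y, z in rad, a list of three. In form: [{"linear": [tx, ty, tz], "delta_rot": [ax, ay, az]}, ...]. A call has 1 to 20 rows; each row is the pose to reach, as a shift and turn from the pose commanded when the call began, along the tool's axes at that moment; what a row does not reach only later rows make up. A row lasts 1/8 s, in which the tool goes at most 62.5 mm and 10.7 degrees, less where a joint would pass 70% of its speed; a pose out of reach is approached as far as the arm can. A call with a gripper value outside its range is refused whole. "claw" is the closure in counts, from 0 (fully open) to 255 (shut), set as the call begins (left out, the last holds). The fingers move at their own pace and stop on an object; "squeeze" is the grip in N (left out, the last holds). Time passes only in rows, so rows that repeat a pose let the fingers close. It gives the time, the measured TCP pose, the force and the opening at its end, in the units of the state.
- robot.state(): the state, without advancing time (a new reading comes with each control period).
- snapshot(name): name is "scene" or "top"; returns (picture, depth): 400x640x3 uint8, red, green, blue; 400x640 float32, mm along the optical axis (not along the pixel's ray), 0 where there is no reading.
- camera_params(name): a dict with "fx", "fy", "cx", "cy" (pixels), "R" (3x3) and "t" (3): a world point X has camera coordinates R X + t. Camera axes: x right, y down, z forward; pixel columns grow to the right and rows downward; lengths in mm; the calibration is good to about 2 mm. A picture is of the moment at which its call begins. camera_params takes no time and is no camera call.
- robot.finish_job(): hands the job in, once; it reports no verdict.
Trained networks look in the newest picture that a camera, given by its name, has taken for a name from the list of things; names that differ only in an ending like _2 or _b are one class to them, and where a whole thing is asked for, a point or a joint stands for the part that bears it (a point fixed in the world has none). Each returns a list of dicts, best first, with "conf" (0 to 1); they miss things now and then, are a little off and sometimes report something else, mostly with a low value. They report only what shows in the picture. A call takes as long as a camera call. They do not tell look-alikes from the thing itself.
- nets.spot_in(camera, target): "centre" ([row, column] in pixels, amid what is visible of it).
- nets.trace(camera, target): "pixels" (400x640 bool, what is visible of it) and "centre" ([row, column] in pixels, amid what is visible of it).
The state is a dict: "time": time; "q": joint angles; "qd": joint speeds; "effort": joint torques, N m; "tool_pos": TCP position; "tcp_rot": TCP orientation; "wrist_force": force on the tool from outside, world axes, zero at the start; "moment": the same for the moment, N m; "gripper_width": finger opening in mm.
Only numpy, scipy, OpenCV 4.12 (cv2) and the standard library are available. Lean on these libraries where they do the work, as an engineer would, in place of code of your own. Each camera call takes 0.05 s, during which the arm holds its last target. There are 200 camera calls.

## Task

The lid with the bar-shaped grip is locked into the mouth of the big white storage jar by two lugs you cannot see: feel for the place where they pass by turning the lid while drawing it lightly upwards, then lift it straight up and out. Stand it grip-up inside the cardboard packing tray, setting it down gently rather than letting it drop. Leave the jar standing where it is and do not push the other crockery about.

Things in the scene. Friction and masses are not known exactly. Their poses are not given: they have to be found in the camera images.
- lid: White ceramic lid, 0.3 to 0.5 kg. Origin: centre of the underside of its plug; z up. Plug 92 mm diameter, 20 mm deep; above it a flange 128 mm diameter, 8 mm thick, its top at z = 28 mm flush with the jar's rim, so it cannot be gripped. Starts seated, its origin 92 mm above the jar's; the lugs let it rise only about 3 mm. It turns either way without stops and is clear of the jar once 25 mm up.
- lid_grip (a point): Centre of the lid's only grip: a bar on top in the middle, 48 mm long along the lid's x, 16 mm wide along its y, 34 mm high (lid z = 28 to 62 mm; this point at 45 mm). Axes as the lid's.
- lid_lug (a point): Tip of one of the lid's two hidden lugs, on the lid's +x; the other is opposite on -x. They reach 54 mm from the lid's axis, 14 mm wide, lid z = 2 to 8 mm, and sit under the collar in the jar. In line with the collar's notches (within about 6 degrees either way) the lid lifts freely; elsewhere the lugs catch, and a hard pull lifts the whole jar.
- jar_collar (a point): Centre of the top of the collar in the jar's mouth, 112 mm above the table; 96 mm inner diameter, 9 mm thick; the flange rests on it. Its two opposite notches are under the flange, not shown or reported, and unrelated to any yaw given here (this point turns with the jar, not the notches): at the start 30 to 90 degrees from the lugs, clockwise or anticlockwise.
- jar: White ceramic storage jar, squat, round, 120 mm high, 156 mm across the belly, mouth recess 133 mm across. Loose on the table, 2.2 kg: a pull of up to about 10 N leaves it standing. Origin: centre of its underside; z up.
- tray: Open cardboard packing tray fixed to the table, 185 x 185 mm outside, 26 mm high, walls and floor 5 mm thick. Origin: centre of its underside, so the inner floor is at z = 5 mm. The lid fits inside with about 23 mm to spare all round.
- ball_jar: Bystander: smaller closed white jar with a ball knob, 136 mm high, 104 mm across. Origin: centre of its underside. Leave it alone.
- mug: Bystander: white mug, 88 mm high, 76 mm across, with a handle towards its own +y. Origin: centre of its underside. Leave it alone.
- bowl: Bystander: white bowl, 50 mm high, 130 mm across. Origin: centre of its underside. Leave it alone.
Not all that is in view belongs to the job. What is shaped like the lid but green, pink or purple is not meant.

How it is judged:
By the outcome, as a careful person would: the job done as asked, in the order asked, and still so for the second after the job is handed in, with the robot touching nothing.
It also fails if it takes over 67 s, if anything falls off the work surface, if the arm or the gripper's body presses on something with over 40 N, if the wrist force passes 120 N, or if a joint passes its speed limit or range.

## Working session

There is one attempt and no reset: what is moved stays moved. The work goes in short steps, Python scripts to look and compute and a tool call to move; the robot and the scene stay as the last step left them, time stands still between calls to the robot, and variables do not carry over. Pictures are saved under pics/ and viewed, about 8 in all and at most 12, crops included, and the job is handed in when it is done.

Besides the shell and the picture viewer there is one more tool, called after ">>>" by a JSON object that holds its "op" and its "data", one argument or row to a line. servo_tool: Moves the arm, as the interface text tells. Its arguments: {"type":"object","properties":{"targets":{"type":"array"},"claw":{"type":"number"},"squeeze":{"type":"number"}},"required":["targets"]}

```bash
mkdir -p pics
cat > h.py <<'E'
import numpy as np, cv2
from bench import robot, snapshot, camera_params, nets
def save(n,img,s=1.25): cv2.imwrite('pics/'+n,cv2.resize(img[...,::-1],None,fx=s,fy=s,interpolation=cv2.INTER_CUBIC))
def world(cam,uv,d):
    p=camera_params(cam); uv=np.atleast_2d(uv).astype(float); d=np.ravel(d)
    c=np.c_[(uv[:,0]-p['cx'])/p['fx']*d,(uv[:,1]-p['cy'])/p['fy']*d,d]
    return (c-np.array(p['t']))@np.array(p['R'])
E
python3 - <<'E'
from h import *
for c in ['scene','top']:
    im,d=snapshot(c); save(c+'0.png',im); np.save(c+'_d.npy',d)
    print(c,world(c,[[320,200]],[d[200,320]]).round())
    for n in ['lid','lid_grip','jar','tray','ball_jar','mug','bowl']:
        for r in nets.trace(c,n)[:3]:
            m=r['pixels']; v,u=np.nonzero(m&(d>0))
            if len(u)==0: continue
            w=world(c,np.c_[u,v],d[v,u]); print(n,round(r['conf'],2),np.round(r['centre']),len(u),np.median(w,0).round(),np.percentile(w,2,axis=0).round(),np.percentile(w,98,axis=0).round())
print(robot.state())
E
```

```text
scene [[437. -71.  -1.]]
lid 0.86 [129. 342.] 701 [ 226. -327.   26.] [ 156. -401.   -2.] [ 276. -278.   59.]
lid 0.85 [255. 399.] 1735 [370. 213.  27.] [307. 151.  23.] [421. 263.  61.]
lid 0.79 [147. 243.] 966 [ 592. -231.  119.] [ 531. -298.  116.] [ 643. -184.  152.]
lid_grip 0.97 [256. 400.] 1760 [369. 213.  27.] [305. 149.  23.] [421. 263.  61.]
lid_grip 0.79 [164. 344.] 846 [ 314. -149.   27.] [ 252. -213.   21.] [ 364. -101.   60.]
lid_grip 0.63 [148. 246.] 1021 [ 589. -231.  119.] [ 529. -298.  115.] [ 643. -181.  152.]
jar 0.9 [177. 252.] 1566 [ 606. -180.   77.] [ 524. -285.    5.] [ 660. -166.  119.]
tray 0.93 [328. 346.] 7569 [564. 300.   5.] [473. 203.   2.] [654. 385.  26.]
ball_jar 0.61 [239. 237.] 1896 [712.  36.  96.] [665. -28.   2.] [755.  57. 131.]
ball_jar 0.38 [201. 338.] 1192 [418.   8.  52.] [367. -46.  -2.] [457.  56.  87.]
mug 0.88 [204. 338.] 1122 [417.  10.  54.] [379. -44.  -1.] [457.  57.  87.]
bowl 0.82 [219. 289.] 1561 [551. -27.  23.] [500. -68.   0.] [615.  52.  50.]
top [[488. -26.   3.]]
lid 0.93 [241. 241.] 1451 [360. 201.  29.] [305. 147.  21.] 
[... 954 characters left out ...]
  76.96402129, -3.35175874]), 'qd': array([-0.08111303, -0.00547462,  0.03682254, -0.00942151,  0.0865815 ,
        0.05930722,  0.09133214]), 'effort': array([ 2.87593139e-04, -6.58244920e+01,  1.36331521e+00, -4.05803311e+01,
        1.66677026e-02,  3.06410861e-03,  3.71248589e-06]), 'tool_pos': array([ 143.60584353, -633.91042316,  231.32151135]), 'tcp_rot': array([[ 1.20414550e-05,  2.20928809e-01, -9.75289937e-01],
       [ 3.98107619e-06, -9.75289937e-01, -2.20928809e-01],
       [-1.00000000e+00, -1.22239923e-06, -1.26234444e-05]]), 'wrist_force': array([0.52950355, 0.08675736, 0.8798987 ]), 'moment': array([-0.02989429, -0.01566986,  0.00111464]), 'gripper_width': 85.66310377843816}
```

View pics/scene0.png

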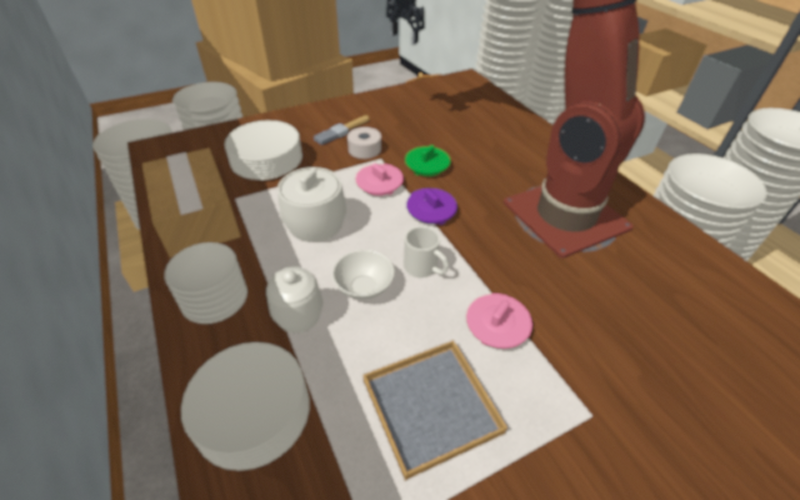

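View pics/top0.png

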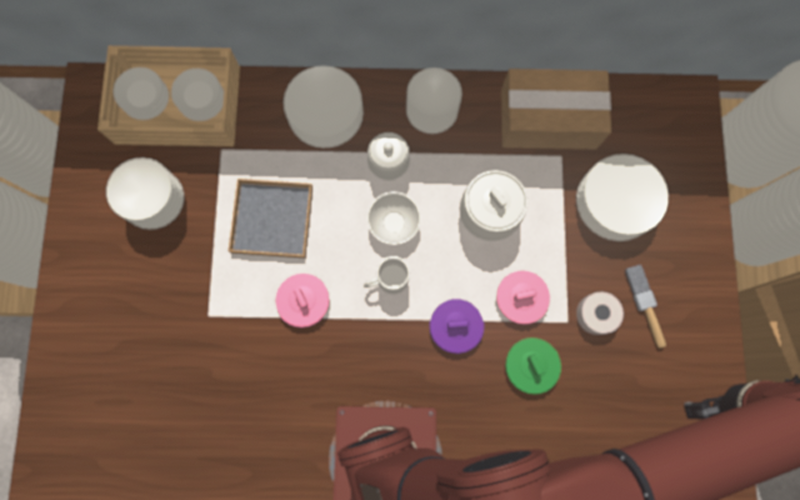

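The scene picture shows the white jar with its lid at about (312,203), and the top picture shows it at about (495,203). The look-alike lids in the top view are pink (302,300), pink (523,297), purple (457,326) and green (533,366). Only the white one sits in the jar's mouth, so it's the one meant. I'll confirm with a crop and measure the bar.

Run:
```python
from h import *
for c in ['scene','top']:
    im,d=snapshot(c); v,u=np.nonzero(d>0); w=world(c,np.c_[u,v],d[v,u])
    near=np.hypot(w[:,0]-588,w[:,1]+240)<85
    k=near&(w[:,2]>138)&(w[:,2]<165)
    p=w[k]; top=p[p[:,2]>np.percentile(p[:,2],60)-3]
    r=cv2.minAreaRect(p[:,:2].astype(np.float32)); cc,ev=np.linalg.eigh(np.cov(p[:,:2].T))
    print(c,'grip',k.sum(),p.mean(0).round(1),p[:,2].max().round(1),r,'pca',np.degrees(np.arctan2(ev[1,1],ev[0,1])).round(1),np.sqrt(cc).round(1))
    k=near&(w[:,2]>112)&(w[:,2]<126); (x,y),rad=cv2.minEnclosingCircle(w[k][:,:2].astype(np.float32)); print('rim',x,y,rad,np.median(w[k][:,2]))
    if c=='top': save('grip.png',im[115:205,350:450],6)
    k=(abs(w[:,0]-563)<120)&(abs(w[:,1]-293)<120)&(w[:,2]>15)&(w[:,2]<35)
    print('tray',cv2.minAreaRect(w[k][:,:2].astype(np.float32)))
```

```text
scene grip 103 [ 586.4 -237.9  147.9] 154.4 ((585.0847778320312, -241.3760986328125), (46.97166061401367, 15.988607406616211), 38.456546783447266) pca -145.3 [ 4.4 14.2]
rim 585.084716796875 -243.1822509765625 74.7596206665039 118.13831144247732
tray ((562.4146728515625, 292.4773254394531), (186.3365478515625, 185.45989990234375), 86.83100891113281)
top grip 111 [ 583.4 -242.6  151.5] 158.4 ((584.6964721679688, -243.64004516601562), (46.210792541503906, 16.878704071044922), 37.55126190185547) pca -142.1 [ 4.9 13.3]
rim 585.4380493164062 -243.29888916015625 73.31513977050781 120.02924414899927
tray ((562.2636108398438, 290.89862060546875), (186.5135498046875, 186.12527465820312), 87.19890594482422)
```

View pics/grip.png

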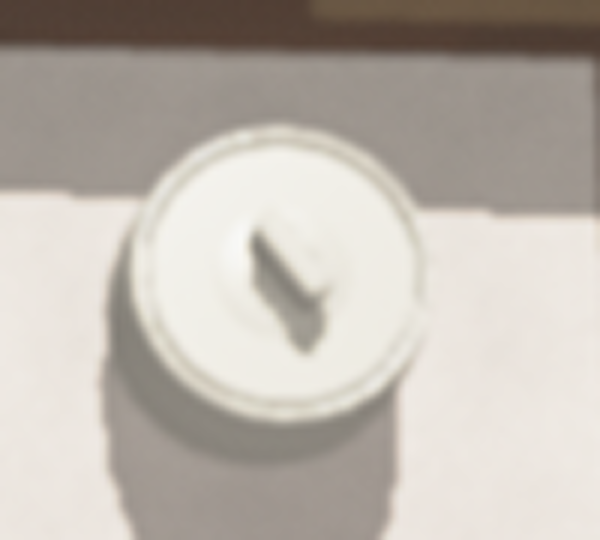

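The crop confirms it: the white lid is flush in the jar's rim, with its bar running from about (255,230) to (320,300). The bar is centred near (585,-242.5) at about 38° from world x. First I'll move above it.

>>> {"op": "servo_tool", "data": {
  "targets": [
    {"linear": [0, -2.84, -5.17], "delta_rot": [-0.05, 0, 0]},
    {"linear": [0, -5.68, -10.34], "delta_rot": [-0.1, 0, 0]},
    {"linear": [0, -8.53, -15.5], "delta_rot": [-0.15, 0, 0]},
    {"linear": [0, -11.4, -20.7], "delta_rot": [-0.2, 0, 0]},
    {"linear": [0, -14.2, -25.85], "delta_rot": [-0.25, 0, 0]},
    {"linear": [0, -17.0, -31.0], "delta_rot": [-0.3, 0, 0]},
    {"linear": [0, -19.9, -36.2], "delta_rot": [-0.35, 0, 0]},
    {"linear": [0, -22.7, -41.4], "delta_rot": [-0.4, 0, 0]},
    {"linear": [0, -25.6, -46.5], "delta_rot": [-0.44, 0, 0]},
    {"linear": [0, -28.42, -51.7], "delta_rot": [-0.44, 0, 0]},
    {"linear": [0, -28.42, -51.7], "delta_rot": [-0.44, 0, 0]},
    {"linear": [0, -28.42, -51.7], "delta_rot": [-0.44, 0, 0]},
    {"linear": [0, -28.42, -51.7], "delta_rot": [-0.44, 0, 0]}
  ],
  "claw": 0,
  "squeeze": 60
}}

```text
time: 2.52
tool_pos: [584.2, -244.1, 231.4]
tcp_rot: [[-0.0, 0.613, -0.79], [-0.001, -0.79, -0.613], [-1.0, 0.0, 0.001]]
wrist_force: [-0.0, 0.0, 0.5]
gripper_width: 85.5
```

>>> {"op": "servo_tool", "data": {
  "targets": [
    {"linear": [3, 0, 0], "delta_rot": [0, 0, 0]},
    {"linear": [6, 0, 0], "delta_rot": [0, 0, 0]},
    {"linear": [8, 0, 0], "delta_rot": [0, 0, 0]},
    {"linear": [9.5, 0, 0], "delta_rot": [0, 0, 0]},
    {"linear": [10.4, 0, 0], "delta_rot": [0, 0, 0]},
    {"linear": [10.4, 0, 0], "delta_rot": [0, 0, 0]},
    {"linear": [10.4, 0, 0], "delta_rot": [0, 0, 0]}
  ]
}}

```text
time: 3.4
tool_pos: [585.6, -242.6, 128.2]
tcp_rot: [[0.001, 0.615, -0.788], [-0.0, -0.788, -0.615], [-1.0, 0.001, -0.001]]
wrist_force: [1.0, -0.4, 0.2]
gripper_width: 85.4
```

Run:
```python
from h import *
s=robot.state(); print(s['q'].round(1),s['tool_pos'],s['wrist_force'])
im,d=snapshot('scene'); save('s1.png',im[80:200,190:340],5)
```

```text
[ 34.   22.6 -19.7  92.6   8.2  66.1 -39.6] [ 585.57635295 -242.61815203  128.18603657] [ 0.99027492 -0.35282787  0.18801481]
```

View pics/s1.png

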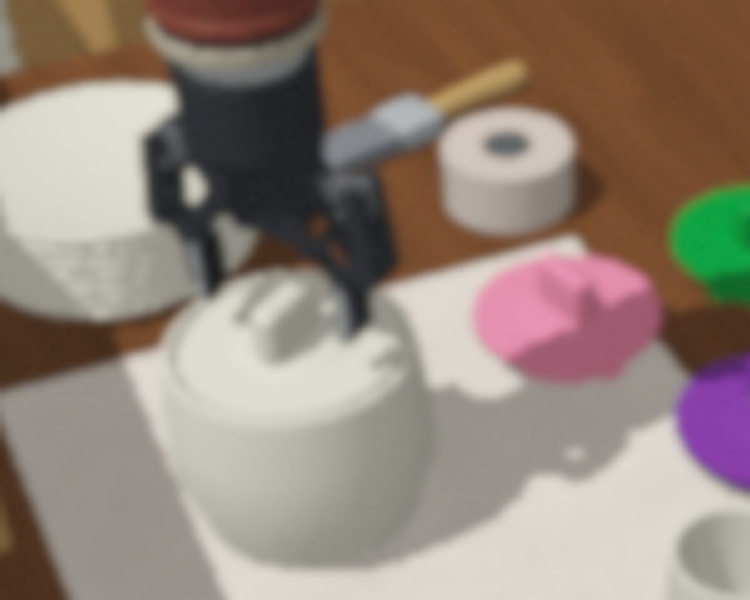

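The picture shows the fingers straddling the bar at about (275,320), one on either flat side and clear of the rim. Closing now.

>>> {"op": "servo_tool", "data": {
  "targets": [
    {"linear": [0, 0, 0], "delta_rot": [0, 0, 0]},
    {"linear": [0, 0, 0], "delta_rot": [0, 0, 0]},
    {"linear": [0, 0, 0], "delta_rot": [0, 0, 0]},
    {"linear": [0, 0, 0], "delta_rot": [0, 0, 0]},
    {"linear": [0, 0, 0], "delta_rot": [0, 0, 0]},
    {"linear": [0, 0, 0], "delta_rot": [0, 0, 0]},
    {"linear": [0, 0, 0], "delta_rot": [0, 0, 0]},
    {"linear": [0, 0, 0], "delta_rot": [0, 0, 0]}
  ],
  "claw": 255,
  "squeeze": 60
}}

```text
time: 4.45
tool_pos: [585.2, -242.6, 127.5]
tcp_rot: [[0.0, 0.615, -0.788], [-0.0, -0.788, -0.615], [-1.0, 0.0, -0.0]]
wrist_force: [1.3, -0.2, 2.9]
gripper_width: 15.3
```

>>> {"op": "servo_tool", "data": {
  "targets": [
    {"linear": [-0.1, 0, 0], "delta_rot": [0, 0, 0]},
    {"linear": [-0.2, 0, 0], "delta_rot": [0, 0, 0]},
    {"linear": [-0.2, 0, 0], "delta_rot": [0, 0, 0]},
    {"linear": [-0.2, 0, 0], "delta_rot": [0, 0, 0]}
  ]
}}

```text
time: 4.95
tool_pos: [584.8, -242.4, 129.0]
tcp_rot: [[-0.001, 0.615, -0.788], [0.0, -0.788, -0.615], [-1.0, -0.001, 0.0]]
wrist_force: [-0.4, -1.1, -3.6]
gripper_width: 15.0
```

>>> {"op": "servo_tool", "data": {
  "targets": [
    {"linear": [-0.1, 0, 0], "delta_rot": [0, 0, 0]},
    {"linear": [-0.15, 0, 0], "delta_rot": [0, 0, 0]},
    {"linear": [-0.15, 0, 0], "delta_rot": [0, 0, 0]},
    {"linear": [-0.15, 0, 0], "delta_rot": [0, 0, 0]}
  ]
}}

```text
time: 5.45
tool_pos: [585.0, -242.5, 130.6]
tcp_rot: [[-0.0, 0.615, -0.788], [0.0, -0.788, -0.615], [-1.0, -0.0, 0.0]]
wrist_force: [1.4, -0.2, -7.3]
gripper_width: 15.0
```

>>> {"op": "servo_tool", "data": {
  "targets": [
    {"linear": [-0.03, 0, 0], "delta_rot": [-0.07, 0, 0]},
    {"linear": [-0.05, 0, 0], "delta_rot": [-0.14, 0, 0]},
    {"linear": [-0.05, 0, 0], "delta_rot": [-0.21, 0, 0]},
    {"linear": [-0.05, 0, 0], "delta_rot": [-0.28, 0, 0]},
    {"linear": [-0.05, 0, 0], "delta_rot": [-0.35, 0, 0]},
    {"linear": [-0.05, 0, 0], "delta_rot": [-0.42, 0, 0]},
    {"linear": [-0.05, 0, 0], "delta_rot": [-0.42, 0, 0]},
    {"linear": [-0.05, 0, 0], "delta_rot": [-0.42, 0, 0]}
  ]
}}

```text
time: 6.45
tool_pos: [584.4, -242.4, 130.7]
tcp_rot: [[-0.001, 0.883, -0.47], [0.0, -0.47, -0.883], [-1.0, -0.002, 0.0]]
wrist_force: [-1.5, -0.0, -9.5]
gripper_width: 15.1
```

>>> {"op": "servo_tool", "data": {
  "targets": [
    {"linear": [0, 0, 0], "delta_rot": [-0.07, 0, 0]},
    {"linear": [0, 0, 0], "delta_rot": [-0.14, 0, 0]},
    {"linear": [0, 0, 0], "delta_rot": [-0.14, 0, 0]},
    {"linear": [0, 0, 0], "delta_rot": [-0.14, 0, 0]}
  ]
}}

```text
time: 6.95
tool_pos: [584.5, -242.4, 130.7]
tcp_rot: [[-0.001, 0.939, -0.343], [0.0, -0.343, -0.939], [-1.0, -0.001, 0.0]]
wrist_force: [-0.6, -0.3, -13.9]
gripper_width: 15.0
```

>>> {"op": "servo_tool", "data": {
  "targets": [
    {"linear": [0, 0, 0], "delta_rot": [-0.07, 0, 0]},
    {"linear": [0, 0, 0], "delta_rot": [-0.14, 0, 0]},
    {"linear": [0, 0, 0], "delta_rot": [-0.14, 0, 0]},
    {"linear": [0, 0, 0], "delta_rot": [-0.14, 0, 0]}
  ]
}}

```text
time: 7.45
tool_pos: [584.6, -242.4, 130.7]
tcp_rot: [[-0.001, 0.978, -0.208], [0.0, -0.208, -0.978], [-1.0, -0.001, -0.0]]
wrist_force: [-0.4, -0.3, -16.7]
gripper_width: 15.0
```

>>> {"op": "servo_tool", "data": {
  "targets": [
    {"linear": [0, 0, 0], "delta_rot": [-0.07, 0, 0]},
    {"linear": [0, 0, 0], "delta_rot": [-0.14, 0, 0]},
    {"linear": [0, 0, 0], "delta_rot": [-0.14, 0, 0]},
    {"linear": [0, 0, 0], "delta_rot": [-0.14, 0, 0]}
  ]
}}

```text
time: 7.95
tool_pos: [584.6, -242.4, 130.8]
tcp_rot: [[-0.001, 0.998, -0.07], [0.0, -0.07, -0.998], [-1.0, -0.001, -0.0]]
wrist_force: [-0.3, 0.4, -20.2]
gripper_width: 14.9
```

Pull is building up while the position error stands (the servo integrates), so I'll ease down.

>>> {"op": "servo_tool", "data": {
  "targets": [
    {"linear": [0.08, 0, 0], "delta_rot": [0, 0, 0]},
    {"linear": [0.08, 0, 0], "delta_rot": [0, 0, 0]},
    {"linear": [0.08, 0, 0], "delta_rot": [0, 0, 0]}
  ]
}}

```text
time: 8.32
tool_pos: [584.8, -242.5, 130.7]
tcp_rot: [[-0.001, 0.998, -0.068], [0.0, -0.068, -0.998], [-1.0, -0.001, 0.0]]
wrist_force: [-3.9, 0.3, -13.1]
gripper_width: 14.9
```

>>> {"op": "servo_tool", "data": {
  "targets": [
    {"linear": [0.02, 0, 0], "delta_rot": [-0.07, 0, 0]},
    {"linear": [0.02, 0, 0], "delta_rot": [-0.14, 0, 0]},
    {"linear": [0.02, 0, 0], "delta_rot": [-0.14, 0, 0]},
    {"linear": [0.02, 0, 0], "delta_rot": [-0.14, 0, 0]}
  ]
}}

```text
time: 8.82
tool_pos: [585.6, -242.7, 130.7]
tcp_rot: [[0.001, 0.998, 0.071], [-0.0, 0.071, -0.998], [-1.0, 0.001, 0.001]]
wrist_force: [1.7, -1.2, -13.3]
gripper_width: 15.1
```

>>> {"op": "servo_tool", "data": {
  "targets": [
    {"linear": [0.03, 0, 0], "delta_rot": [-0.07, 0, 0]},
    {"linear": [0.03, 0, 0], "delta_rot": [-0.14, 0, 0]},
    {"linear": [0.03, 0, 0], "delta_rot": [-0.14, 0, 0]},
    {"linear": [0.03, 0, 0], "delta_rot": [-0.14, 0, 0]}
  ]
}}

```text
time: 9.32
tool_pos: [585.6, -242.7, 130.6]
tcp_rot: [[0.001, 0.978, 0.209], [-0.001, 0.209, -0.978], [-1.0, 0.001, 0.001]]
wrist_force: [0.0, -0.6, -8.6]
gripper_width: 15.2
```

>>> {"op": "servo_tool", "data": {
  "targets": [
    {"linear": [-0.02, 0, 0], "delta_rot": [-0.07, 0, 0]},
    {"linear": [-0.02, 0, 0], "delta_rot": [-0.14, 0, 0]},
    {"linear": [-0.02, 0, 0], "delta_rot": [-0.14, 0, 0]},
    {"linear": [-0.02, 0, 0], "delta_rot": [-0.14, 0, 0]}
  ]
}}

```text
time: 9.82
tool_pos: [585.4, -242.6, 130.6]
tcp_rot: [[0.001, 0.939, 0.343], [-0.0, 0.343, -0.939], [-1.0, 0.001, 0.001]]
wrist_force: [-0.7, 0.1, -8.3]
gripper_width: 15.2
```

>>> {"op": "servo_tool", "data": {
  "targets": [
    {"linear": [-0.03, 0, 0], "delta_rot": [-0.07, 0, 0]},
    {"linear": [-0.03, 0, 0], "delta_rot": [-0.14, 0, 0]},
    {"linear": [-0.03, 0, 0], "delta_rot": [-0.14, 0, 0]},
    {"linear": [-0.03, 0, 0], "delta_rot": [-0.14, 0, 0]}
  ]
}}

```text
time: 10.32
tool_pos: [585.1, -242.6, 130.7]
tcp_rot: [[0.0, 0.882, 0.471], [-0.0, 0.471, -0.882], [-1.0, 0.0, 0.0]]
wrist_force: [0.8, 0.3, -8.9]
gripper_width: 14.8
```

>>> {"op": "servo_tool", "data": {
  "targets": [
    {"linear": [-0.02, 0, 0], "delta_rot": [-0.07, 0, 0]},
    {"linear": [-0.02, 0, 0], "delta_rot": [-0.14, 0, 0]},
    {"linear": [-0.02, 0, 0], "delta_rot": [-0.14, 0, 0]},
    {"linear": [-0.02, 0, 0], "delta_rot": [-0.14, 0, 0]}
  ]
}}

```text
time: 10.82
tool_pos: [585.0, -242.6, 130.6]
tcp_rot: [[-0.0, 0.808, 0.589], [-0.0, 0.589, -0.808], [-1.0, -0.0, -0.0]]
wrist_force: [0.3, 0.7, -10.5]
gripper_width: 15.1
```

>>> {"op": "servo_tool", "data": {
  "targets": [
    {"linear": [0.01, 0, 0], "delta_rot": [-0.07, 0, 0]},
    {"linear": [0.01, 0, 0], "delta_rot": [-0.14, 0, 0]},
    {"linear": [0.01, 0, 0], "delta_rot": [-0.14, 0, 0]},
    {"linear": [0.01, 0, 0], "delta_rot": [-0.14, 0, 0]}
  ]
}}

```text
time: 11.32
tool_pos: [585.1, -242.6, 130.7]
tcp_rot: [[0.0, 0.718, 0.696], [-0.0, 0.696, -0.718], [-1.0, 0.0, 0.0]]
wrist_force: [0.5, -0.1, -9.5]
gripper_width: 15.0
```

>>> {"op": "servo_tool", "data": {
  "targets": [
    {"linear": [0, 0, 0], "delta_rot": [-0.07, 0, 0]},
    {"linear": [0, 0, 0], "delta_rot": [-0.14, 0, 0]},
    {"linear": [0, 0, 0], "delta_rot": [-0.14, 0, 0]},
    {"linear": [0, 0, 0], "delta_rot": [-0.14, 0, 0]}
  ]
}}

```text
time: 11.82
tool_pos: [585.1, -242.6, 130.7]
tcp_rot: [[0.0, 0.614, 0.789], [-0.0, 0.789, -0.614], [-1.0, -0.0, 0.0]]
wrist_force: [-0.4, -1.1, -10.3]
gripper_width: 15.3
```

>>> {"op": "servo_tool", "data": {
  "targets": [
    {"linear": [0.01, 0, 0], "delta_rot": [-0.07, 0, 0]},
    {"linear": [0.01, 0, 0], "delta_rot": [-0.14, 0, 0]},
    {"linear": [0.01, 0, 0], "delta_rot": [-0.14, 0, 0]},
    {"linear": [0.01, 0, 0], "delta_rot": [-0.14, 0, 0]}
  ]
}}

```text
time: 12.32
tool_pos: [585.0, -242.7, 130.7]
tcp_rot: [[0.0, 0.498, 0.867], [-0.0, 0.867, -0.498], [-1.0, -0.0, 0.0]]
wrist_force: [-0.9, -1.4, -8.5]
gripper_width: 14.9
```

>>> {"op": "servo_tool", "data": {
  "targets": [
    {"linear": [0, 0, 0], "delta_rot": [-0.07, 0, 0]},
    {"linear": [0, 0, 0], "delta_rot": [-0.14, 0, 0]},
    {"linear": [0, 0, 0], "delta_rot": [-0.14, 0, 0]},
    {"linear": [0, 0, 0], "delta_rot": [-0.14, 0, 0]}
  ]
}}

```text
time: 12.82
tool_pos: [585.0, -242.7, 130.6]
tcp_rot: [[-0.0, 0.372, 0.928], [-0.0, 0.928, -0.372], [-1.0, -0.0, -0.0]]
wrist_force: [-2.8, -0.9, -6.0]
gripper_width: 14.8
```

>>> {"op": "servo_tool", "data": {
  "targets": [
    {"linear": [-0.07, 0, 0], "delta_rot": [0, 0, 0]},
    {"linear": [-0.07, 0, 0], "delta_rot": [0, 0, 0]},
    {"linear": [-0.07, 0, 0], "delta_rot": [0, 0, 0]}
  ]
}}

```text
time: 13.2
tool_pos: [584.9, -242.6, 130.7]
tcp_rot: [[-0.0, 0.37, 0.929], [0.0, 0.929, -0.37], [-1.0, 0.0, -0.0]]
wrist_force: [1.6, -1.7, -16.4]
gripper_width: 15.0
```

Still caught. I'll ease off and go on.

>>> {"op": "servo_tool", "data": {
  "targets": [
    {"linear": [0.06, 0, 0], "delta_rot": [0, 0, 0]},
    {"linear": [0.06, 0, 0], "delta_rot": [-0.07, 0, 0]},
    {"linear": [0.06, 0, 0], "delta_rot": [-0.14, 0, 0]},
    {"linear": [0.06, 0, 0], "delta_rot": [-0.14, 0, 0]},
    {"linear": [0.06, 0, 0], "delta_rot": [-0.14, 0, 0]}
  ]
}}

```text
time: 13.82
tool_pos: [584.8, -242.4, 130.7]
tcp_rot: [[-0.001, 0.238, 0.971], [0.0, 0.971, -0.238], [-1.0, -0.0, -0.001]]
wrist_force: [-3.2, -1.4, -9.5]
gripper_width: 14.9
```

>>> {"op": "servo_tool", "data": {
  "targets": [
    {"linear": [0, 0, 0], "delta_rot": [-0.07, 0, 0]},
    {"linear": [0, 0, 0], "delta_rot": [-0.14, 0, 0]},
    {"linear": [0, 0, 0], "delta_rot": [-0.14, 0, 0]},
    {"linear": [0, 0, 0], "delta_rot": [-0.14, 0, 0]}
  ]
}}

```text
time: 14.32
tool_pos: [584.9, -242.8, 130.8]
tcp_rot: [[-0.0, 0.101, 0.995], [-0.0, 0.995, -0.101], [-1.0, -0.0, -0.0]]
wrist_force: [-3.9, -2.9, -9.2]
gripper_width: 15.1
```

>>> {"op": "servo_tool", "data": {
  "targets": [
    {"linear": [0, 0, 0], "delta_rot": [-0.07, 0, 0]},
    {"linear": [0, 0, 0], "delta_rot": [-0.14, 0, 0]},
    {"linear": [0, 0, 0], "delta_rot": [-0.14, 0, 0]},
    {"linear": [0, 0, 0], "delta_rot": [-0.14, 0, 0]}
  ]
}}

```text
time: 14.82
tool_pos: [585.0, -242.8, 131.3]
tcp_rot: [[-0.0, -0.038, 0.999], [-0.001, 0.999, 0.038], [-1.0, -0.001, -0.0]]
wrist_force: [-5.0, -1.3, -4.1]
gripper_width: 14.7
```

Run:
```python
from h import *
s=robot.state(); print(s['q'].round(1),s['wrist_force'],s['moment'])
im,d=snapshot('scene'); save('s2.png',im[80:200,190:340],5)
```

```text
[ 52.8  27.9 -45.3  91.4  20.8  69.5  95.7] [-4.95591807 -1.27673659 -4.10358229] [-0.52156507  1.20459438 -0.08547938]
```

View pics/s2.png

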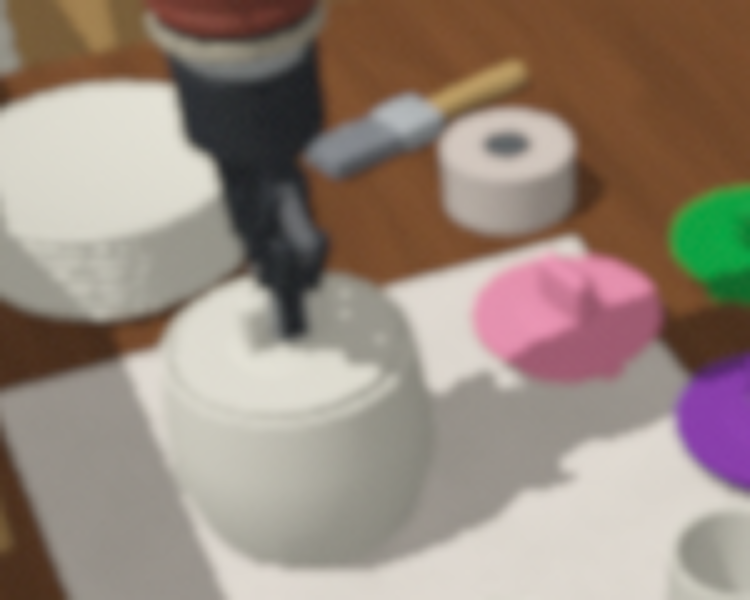

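At about 144° of turn the lid rose to 131.3 and the force fell to about its own weight, so the lugs look to be in the notches. The picture shows the jar unmoved at about (300,410). I'll test with a small lift.

>>> {"op": "servo_tool", "data": {
  "targets": [
    {"linear": [-0.1, 0, 0], "delta_rot": [0, 0, 0]},
    {"linear": [-0.2, 0, 0], "delta_rot": [0, 0, 0]},
    {"linear": [-0.3, 0, 0], "delta_rot": [0, 0, 0]},
    {"linear": [-0.3, 0, 0], "delta_rot": [0, 0, 0]}
  ]
}}

```text
time: 15.38
tool_pos: [585.0, -242.5, 133.7]
tcp_rot: [[-0.0, -0.041, 0.999], [-0.0, 0.999, 0.041], [-1.0, -0.0, -0.0]]
wrist_force: [-4.5, -2.9, -5.4]
gripper_width: 15.4
```

>>> {"op": "servo_tool", "data": {
  "targets": [
    {"linear": [-0.3, 0, 0], "delta_rot": [0, 0, 0]},
    {"linear": [-0.6, 0, 0], "delta_rot": [0, 0, 0]},
    {"linear": [-0.9, 0, 0], "delta_rot": [0, 0, 0]},
    {"linear": [-1.2, 0, 0], "delta_rot": [0, 0, 0]},
    {"linear": [-1.2, 0, 0], "delta_rot": [0, 0, 0]}
  ]
}}

```text
time: 16.0
tool_pos: [585.4, -242.4, 146.3]
tcp_rot: [[0.001, -0.041, 0.999], [-0.0, 0.999, 0.041], [-1.0, -0.0, 0.001]]
wrist_force: [-2.0, -0.9, -2.3]
gripper_width: 15.2
```

>>> {"op": "servo_tool", "data": {
  "targets": [
    {"linear": [-0.6, 0, 0], "delta_rot": [0, 0, 0]},
    {"linear": [-1.2, 0, 0], "delta_rot": [0, 0, 0]},
    {"linear": [-2, 0, 0], "delta_rot": [0, 0, 0]},
    {"linear": [-3, 0, 0], "delta_rot": [0, 0, 0]},
    {"linear": [-4, 0, 0], "delta_rot": [0, 0, 0]},
    {"linear": [-5.5, 0, 0], "delta_rot": [0, 0, 0]},
    {"linear": [-7, 0, 0], "delta_rot": [0, 0, 0]},
    {"linear": [-8, 0, 0], "delta_rot": [0, 0, 0]},
    {"linear": [-8, 0, 0], "delta_rot": [0, 0, 0]},
    {"linear": [-8, 0, 0], "delta_rot": [0, 0, 0]}
  ]
}}

```text
time: 17.25
tool_pos: [584.8, -242.5, 225.1]
tcp_rot: [[-0.001, -0.041, 0.999], [0.0, 0.999, 0.041], [-1.0, 0.0, -0.001]]
wrist_force: [1.0, 0.6, -4.1]
gripper_width: 14.7
```

Run:
```python
from h import *
s=robot.state(); print(s['tool_pos'],s['tcp_rot'].round(3),s['wrist_force'])
im,d=snapshot('scene'); save('s3.png',im[20:220,170:420],3)
```

```text
[ 584.76096677 -242.50623496  225.1238235 ] [[-0.001 -0.041  0.999]
 [ 0.     0.999  0.041]
 [-1.     0.    -0.001]] [ 0.9582436   0.62734077 -4.0699673 ]
```

View pics/s3.png

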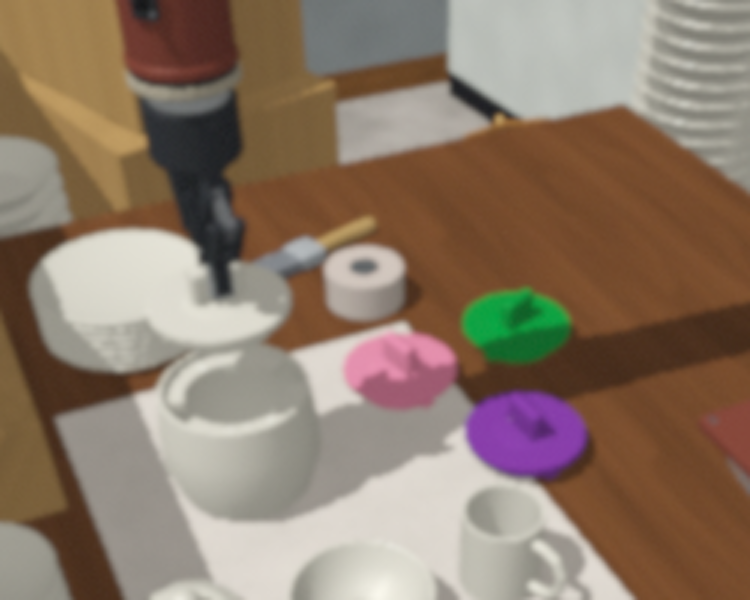

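The picture shows the lid held level at about (225,295) above the open jar at (240,430), and the jar is standing in place. Carrying it over to the tray at about (562,291.5).

>>> {"op": "servo_tool", "data": {
  "targets": [
    {"linear": [0, 1, 0], "delta_rot": [0, 0, 0]},
    {"linear": [0, 3, 0], "delta_rot": [0, 0, 0]},
    {"linear": [0, 6, 0], "delta_rot": [0, 0, 0]},
    {"linear": [0, 10, 0], "delta_rot": [0, 0, 0]},
    {"linear": [0, 14.5, 0], "delta_rot": [0, 0, 0]},
    {"linear": [0, 19, 0], "delta_rot": [0, 0, 0]},
    {"linear": [0, 23.5, 0], "delta_rot": [0, 0, 0]},
    {"linear": [0, 28, 0], "delta_rot": [0, 0, 0]},
    {"linear": [0, 32.5, 0], "delta_rot": [0, 0, 0]},
    {"linear": [0, 37, 0], "delta_rot": [0, 0, 0]},
    {"linear": [0, 41.5, 0], "delta_rot": [0, 0, 0]},
    {"linear": [0, 45.5, 0], "delta_rot": [0, 0, 0]},
    {"linear": [0, 49, 0], "delta_rot": [0, 0, 0]},
    {"linear": [0, 51.5, 0], "delta_rot": [0, 0, 0]},
    {"linear": [0, 53, 0], "delta_rot": [0, 0, 0]},
    {"linear": [0, 53.4, 0], "delta_rot": [0, 0, 0]},
    {"linear": [0, 53.4, 0], "delta_rot": [0, 0, 0]},
    {"linear": [0, 53.4, 0], "delta_rot": [0, 0, 0]}
  ]
}}

```text
time: 19.55
tool_pos: [563.5, 289.7, 225.6]
tcp_rot: [[0.0, -0.039, 0.999], [-0.001, 0.999, 0.039], [-1.0, -0.001, 0.0]]
wrist_force: [0.2, 0.9, -3.6]
gripper_width: 15.1
```

Going down in stages. Contact is expected at a TCP z of about 40.5.

>>> {"op": "servo_tool", "data": {
  "targets": [
    {"linear": [1, 0, 0], "delta_rot": [0, 0, 0]},
    {"linear": [3, 0, 0], "delta_rot": [0, 0, 0]},
    {"linear": [6, 0, 0], "delta_rot": [0, 0, 0]},
    {"linear": [9, 0, 0], "delta_rot": [0, 0, 0]},
    {"linear": [12, 0, 0], "delta_rot": [0, 0, 0]},
    {"linear": [14.5, 0, 0], "delta_rot": [0, 0, 0]},
    {"linear": [16, 0, 0], "delta_rot": [0, 0, 0]},
    {"linear": [17, 0, 0], "delta_rot": [0, 0, 0]},
    {"linear": [17.4, 0, 0], "delta_rot": [0, 0, 0]},
    {"linear": [17.4, 0, 0], "delta_rot": [0, 0, 0]},
    {"linear": [17.4, 0, 0], "delta_rot": [0, 0, 0]}
  ]
}}

```text
time: 20.92
tool_pos: [563.5, 291.3, 52.4]
tcp_rot: [[0.001, -0.041, 0.999], [0.001, 0.999, 0.041], [-1.0, 0.001, 0.001]]
wrist_force: [0.2, -0.7, -4.7]
gripper_width: 14.8
```

Run:
```python
from h import *
s=robot.state(); print(s['tool_pos'],s['wrist_force'])
im,d=snapshot('scene'); save('s4.png',im[200:400,240:440],3)
```

```text
[563.47116768 291.3437616   52.40583931] [ 0.17453427 -0.69911238 -4.70312797]
```

View pics/s4.png

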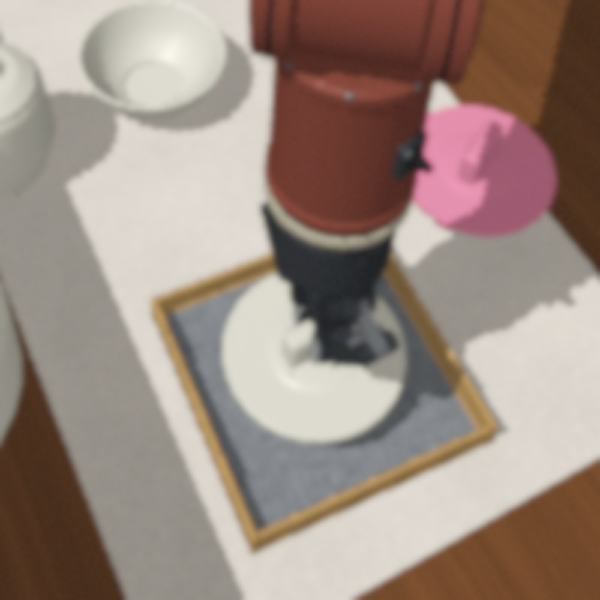

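The picture shows the lid at about (315,355), inside the tray walls and just above the floor. Lowering slowly.

>>> {"op": "servo_tool", "data": {
  "targets": [
    {"linear": [0.3, 0, 0], "delta_rot": [0, 0, 0]},
    {"linear": [0.6, 0, 0], "delta_rot": [0, 0, 0]},
    {"linear": [0.8, 0, 0], "delta_rot": [0, 0, 0]},
    {"linear": [0.95, 0, 0], "delta_rot": [0, 0, 0]},
    {"linear": [0.95, 0, 0], "delta_rot": [0, 0, 0]},
    {"linear": [0.95, 0, 0], "delta_rot": [0, 0, 0]}
  ]
}}

```text
time: 21.72
tool_pos: [563.1, 291.1, 42.2]
tcp_rot: [[0.0, -0.041, 0.999], [0.0, 0.999, 0.041], [-1.0, 0.0, 0.0]]
wrist_force: [0.9, 0.2, -4.2]
gripper_width: 14.9
```

>>> {"op": "servo_tool", "data": {
  "targets": [
    {"linear": [0.05, 0, 0], "delta_rot": [0, 0, 0]},
    {"linear": [0.1, 0, 0], "delta_rot": [0, 0, 0]},
    {"linear": [0.15, 0, 0], "delta_rot": [0, 0, 0]},
    {"linear": [0.15, 0, 0], "delta_rot": [0, 0, 0]}
  ]
}}

```text
time: 22.22
tool_pos: [563.1, 291.0, 40.6]
tcp_rot: [[0.0, -0.041, 0.999], [0.0, 0.999, 0.041], [-1.0, 0.0, 0.0]]
wrist_force: [0.6, 0.7, -3.7]
gripper_width: 15.0
```

>>> {"op": "servo_tool", "data": {
  "targets": [
    {"linear": [0.05, 0, 0], "delta_rot": [0, 0, 0]},
    {"linear": [0.1, 0, 0], "delta_rot": [0, 0, 0]},
    {"linear": [0.1, 0, 0], "delta_rot": [0, 0, 0]},
    {"linear": [0.1, 0, 0], "delta_rot": [0, 0, 0]}
  ]
}}

```text
time: 22.72
tool_pos: [563.1, 291.0, 40.6]
tcp_rot: [[0.0, -0.041, 0.999], [-0.0, 0.999, 0.041], [-1.0, -0.0, 0.0]]
wrist_force: [-4.5, -3.0, 7.0]
gripper_width: 14.7
```

It's in contact, with +7 N upward. Releasing, then backing straight up.

>>> {"op": "servo_tool", "data": {
  "targets": [
    {"linear": [-0.05, 0, 0], "delta_rot": [0, 0, 0]},
    {"linear": [-0.05, 0, 0], "delta_rot": [0, 0, 0]},
    {"linear": [-0.05, 0, 0], "delta_rot": [0, 0, 0]},
    {"linear": [-0.05, 0, 0], "delta_rot": [0, 0, 0]},
    {"linear": [-0.05, 0, 0], "delta_rot": [0, 0, 0]},
    {"linear": [-0.05, 0, 0], "delta_rot": [0, 0, 0]},
    {"linear": [-0.05, 0, 0], "delta_rot": [0, 0, 0]},
    {"linear": [-0.05, 0, 0], "delta_rot": [0, 0, 0]}
  ],
  "claw": 0
}}

```text
time: 23.72
tool_pos: [563.1, 291.1, 40.1]
tcp_rot: [[0.0, -0.041, 0.999], [0.0, 0.999, 0.041], [-1.0, 0.0, 0.0]]
wrist_force: [0.7, 0.7, 0.3]
gripper_width: 85.2
```

>>> {"op": "servo_tool", "data": {
  "targets": [
    {"linear": [-1, 0, 0], "delta_rot": [0, 0, 0]},
    {"linear": [-3, 0, 0], "delta_rot": [0, 0, 0]},
    {"linear": [-6, 0, 0], "delta_rot": [0, 0, 0]},
    {"linear": [-10, 0, 0], "delta_rot": [0, 0, 0]},
    {"linear": [-14, 0, 0], "delta_rot": [0, 0, 0]},
    {"linear": [-17, 0, 0], "delta_rot": [0, 0, 0]},
    {"linear": [-18, 0, 0], "delta_rot": [0, 0, 0]},
    {"linear": [-18, 0, 0], "delta_rot": [0, 0, 0]},
    {"linear": [-18, 0, 0], "delta_rot": [0, 0, 0]}
  ]
}}

```text
time: 24.85
tool_pos: [562.7, 290.6, 219.0]
tcp_rot: [[-0.001, -0.041, 0.999], [-0.001, 0.999, 0.041], [-1.0, -0.001, -0.001]]
wrist_force: [0.1, -1.3, 0.3]
gripper_width: 85.6
```

Run:
```python
from h import *
s=robot.state(); print(s['time'],s['tool_pos'],s['wrist_force'],s['gripper_width'])
for c in ['top','scene']:
    im,d=snapshot(c)
    v,u=np.nonzero(d>0); w=world(c,np.c_[u,v],d[v,u])
    k=(np.hypot(w[:,0]-563,w[:,1]-291)<80)&(w[:,2]>25)&(w[:,2]<40); print(c,'flange',k.sum(),np.median(w[k],0).round(1))
    k=(np.hypot(w[:,0]-585,w[:,1]+243)<95)&(w[:,2]>112)&(w[:,2]<126); print('jar rim',cv2.minEnclosingCircle(w[k][:,:2].astype(np.float32)))
    for n in ['ball_jar','mug','bowl']:
        for r in nets.spot_in(c,n)[:1]: print(n,np.round(r['centre']))
save('s5.png',im)
```

```text
24.85 [562.65813525 290.58673824 218.96437978] [ 0.05248254 -1.27559468  0.31631865] 85.6201762888453
top flange 286 [530.5 321.8  33. ]
jar rim ((584.8345336914062, -243.12318420410156), 73.70204162597656)
ball_jar [128. 312.]
bowl [176. 314.]
scene flange 2472 [570.1 301.   32. ]
jar rim ((584.0292358398438, -241.91529846191406), 73.92169189453125)
ball_jar [240. 236.]
mug [195. 325.]
bowl [218. 290.]
```

View pics/s5.png

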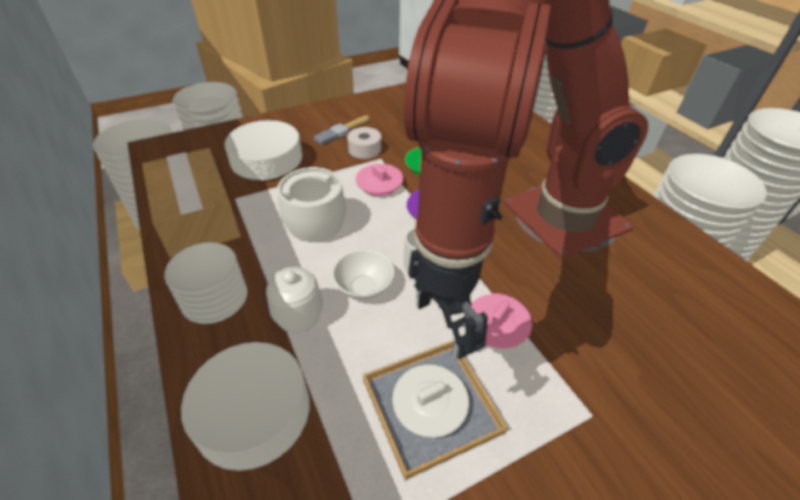

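The picture shows the lid grip-up and flat inside the tray at about (432,400), the jar open in its old place at (312,203), and the other crockery unmoved. The gripper is clear, so I'm handing in.

```bash
python3 -c "
from bench import robot; print(robot.finish_job())"
```

```text
the job is handed in; nothing more can be done
None
```

The lid is out of the jar and standing grip-up, flat inside the cardboard tray. I handed the job in at about 25 s. I turned the lid about 144° anticlockwise under a light pull until the lugs came free, then lifted it straight up and carried it over. It touched down slowly, at about 7 N, before I let go.

- **Lid:** its flange top measures 32–33 mm, which is right for a lid sitting on the tray floor. The last picture shows it inside the walls.
- **Jar:** its rim centre is within about 1.5 mm of where it started.
- **Other crockery:** the ball jar and bowl are within 2 pixels of their first positions. The mug was partly hidden by the arm: the top camera missed it and the scene camera put it about 13 pixels off. I put that down to the arm being in the way, since it never came near the mug, but I did not check further.
- **Pull on the jar:** the servo built up force while it was held back, so the wrist force briefly reached 20 N. That put about 16 N on the jar, above the 10 N guideline, until I eased off. It happened again at about 12 N during one test pull. The jar did not visibly lift or shift, but it may have turned slightly, which I could not measure.

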